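# Tip the used plaster dies off a tray over the waste bin's rim

## Robot

A 7-joint arm with a two-finger parallel gripper is mounted at the origin on the work surface. World frame = base frame: x ahead of the robot, y to its left, z up, the work surface at z = 0. Lengths are in m, angles in rad, forces in N, time in s.
With the tool pointing down it reaches from about 0.425 to 0.825 m from the base axis. Payload 3.6 kg.
Tool frame: the origin (TCP) lies where the fingers leave the gripper's body, on its centre line; the fingertips stand 73 mm ahead of it and the grasp point (between the pads) lies 54 mm ahead of it; z points along the fingers, y is the line along which they close (so a half turn about z gives the same grasp; the last joint's range is limited). The gripper opens to 85 mm and grips with 20 to 120 N. Pads are 22 mm wide; open, the fingers measure 114 mm over their backs; the gripper's body (76 mm by 85 mm) begins 54 mm behind the grasp point. The pads swing forward as they close: fully open they stand 13 mm farther back than shut.
Start: joints at [1.262, 0.615, -0.013, 1.423, 0.008, 1.103, -0.04], TCP at [0.181, -0.624, 0.304] pointing down, gripper open.
Joint ranges: [-3.12, 3.12], [-0.3, 2.06], [-1.34, 1.32], [0.26, 2.42], [-1.36, 4.5], [0.01, 1.98], [-2.84, 2.84]. Speed limits (rad/s): [2.79, 2.79, 3.14, 3.14, 3.14, 3.14, 3.14].

## Interface

Orientations are given as a unit quaternion [x, y, z, w].
In Python, from station import arm, snapshot, camera_info, ticket gives the robot as it stands. Calls block until the motion is done:
- arm.movep(position, orientation): joint-space move of the TCP to a pose.
- arm.line_to(position, velocity=0.15, ori=None): straight line of the TCP; ori=None keeps the orientation; velocity is the mean speed in m/s.
- arm.move_j(angles): joint-space move.
- arm.move_gripper(opening, effort=None): opening from 0.0 (shut) to 1.0 (fully open); effort is the grip in N (None keeps the last); returns when the fingers have stopped.
- arm.pause(seconds).
- arm.ik(position, orientation): joint angles nearest the present ones, or None.
- snapshot(name): name is "side" or "top" or "wrist"; returns the picture (384x512x3 uint8, blue, green, red); there is no depth.
- camera_info(name): a dict with "fx", "fy", "cx", "cy" (pixels), "dist_coeffs" ([k1, k2, p1, p2, k3] as OpenCV has them; the pictures are not rectified), "R" (3x3) and "t" (3): a world point X has camera coordinates R X + t; the wrist camera has in their place "T_tool_cam" (4x4, takes a point from camera to tool coordinates, whose origin is the TCP and whose axes are the flange's). Camera axes: x right, y down, z forward; pixel columns grow to the right and rows downward; lengths in m; the calibration is good to about 2 mm. A picture is of the moment at which its call begins: read the wrist's pose just before it. camera_info takes no time and is no camera call.
A pose or a line that the arm cannot do raises arm.MotionError and nothing moves.
- ticket.finish_job(): hands the job in; it is judged then, once.
Readings, each from a call of its own:
- arm.read_time(): time.
- arm.read_joint_positions(): joint angles.
- arm.read_dq(): joint speeds.
- arm.read_effort(): joint torques, N m.
- arm.read_tool_pos(): TCP position.
- arm.read_eef_rot(): TCP orientation.
- arm.read_ft_force(): force on the tool from outside, world axes, zero at the start.
- arm.read_wrist_torque(): the same for the moment, N m.
- arm.read_opening(): opening from 0.0 (shut) to 1.0 (fully open).
- arm.read_finger_force(): force on a finger pad.
Only numpy, scipy, OpenCV 4.12 (cv2) and the standard library are available. Lean on these libraries where they do the work, as an engineer would, in place of code of your own. Each camera call takes 0.05 s, during which the arm holds its last target. There are 200 camera calls.

## Task

Carry the steel tray level, with its four used plaster dies, to the blue waste bin, hook its down-turned front lip over any side of the bin's rim, and with the lip resting on that rim as a pivot swing the handle end up steeply (about 50 degrees) so that all four dies slide off into the bin. Then set the empty tray back, standing upright, on the middle of the green mat and let go. Do not spill any die, shove the bin, or disturb the articulator, burner, bottle or bowl.

Things in the scene. Friction and masses are not known exactly. Their poses are not given: they have to be found in the camera images.
- tray: Loose steel scoop tray, 0.25-0.4 kg. Origin: mid-tray at the level its feet stand on; x forward to the open pouring edge, z up. Floor 130 (x) x 100 (y) mm, x -65..65, underside z 12, top z 15. Side and rear walls to z 34; no front wall. Two 12 mm high skid feet under it at y +-40, x -60..30. Front lip turned down, x 62..65, z 5..12. Between feet and lip a 32 mm wide notch takes the bin's rim.
- tray_grip (a point): Where to pinch the tray's handle: an upright black plate at the rear, 12 mm thick along tray y with flat sides, tray x -88..-50, z 12..92 mm. This point is tray (-69, 0, 70) mm; axes as the tray's. It may be pinched across y with the gripper leaned about y.
- tray_lip (a point): Tray's front edge at the underside of the floor, above the turned-down lip (90 mm wide in y, 7 mm deep, 3 mm thick): tray (63.5, 0, 12) mm. Lies inside the bin when hooked.
- tray_heel (a point): Front end of the feet at the underside of the floor, the rear end of the notch: tray frame (30, 0, 12) mm. When hooked, this is outside the bin and the lip is inside.
- bin: Loose heavy open blue plastic bin, 2.4 kg, outer size 200 (x) x 160 (y) x 85 (z) mm, walls 5 mm, level straight rim at z 85 all round (any side will do), a few flat plaster bits fixed on its floor up to z 17. Origin: centre of its underside.
- mat: Flat green mat fixed to the bench, 210 (x) x 170 (y) x 3 mm; the tray starts on it. Origin: centre of its underside, on the bench.
- die0: Loose used plaster die (cream or white block 20 x 18 x 13 mm with a white tooth stump, 24 mm high in all), 25 g, standing on the tray at the start. It slides on the tray by itself at 28 to 35 degrees of tilt. Origin: centre of its underside.
- die1: Loose used plaster die (cream or white block 20 x 18 x 13 mm with a white tooth stump, 24 mm high in all), 25 g, standing on the tray at the start. It slides on the tray by itself at 28 to 35 degrees of tilt. Origin: centre of its underside.
- die2: Loose used plaster die (cream or white block 20 x 18 x 13 mm with a white tooth stump, 24 mm high in all), 25 g, standing on the tray at the start. It slides on the tray by itself at 28 to 35 degrees of tilt. Origin: centre of its underside.
- die3: Loose used plaster die (cream or white block 20 x 18 x 13 mm with a white tooth stump, 24 mm high in all), 25 g, standing on the tray at the start. It slides on the tray by itself at 28 to 35 degrees of tilt. Origin: centre of its underside.
- articulator: Bystander: red articulator with white casts, loose, 0.7 kg, about 100 x 96 mm and 105 mm high. Origin: centre of its underside.
- burner: Bystander: round steel spirit burner, loose, 90 mm diameter, body 62 mm high, nozzle to 92 mm. Origin: centre of its underside.
- bottle: Bystander: amber bottle, loose, 56 mm diameter, 115 mm high. Origin: centre of its underside.
- bowl: Bystander: orange mixing bowl, loose, 104 mm diameter at the rim, 62 mm high. Origin: centre of its underside.

How it is judged:
On the way, in this order (a step that is already met when the one before it is completed fails the run):
1. the tray, near level and still carrying all four dies, is hooked on the bin: lip inside below the rim, feet outside, floor resting on the rim (x of tray_lip in the frame of bin between -0.097 and 0.097 m and y of tray_lip in the frame of bin between -0.077 and 0.077 m and (x of tray_heel in the frame of bin above 0.095 m or x of tray_heel in the frame of bin below -0.095 m or y of tray_heel in the frame of bin above 0.075 m or y of tray_heel in the frame of bin below -0.075 m) and contact force between tray and bin above 0.3 N and z of tray_lip in the frame of bin between 0.07 and 0.09 m and angle between tray's own z axis and vertical below 0.3 rad and x of die0 in the frame of tray between -0.066 and 0.068 m and y of die0 in the frame of tray between -0.05 and 0.05 m and z of die0 in the frame of tray between 0.008 and 0.05 m and x of die1 in the frame of tray between -0.066 and 0.068 m and y of die1 in the frame of tray between -0.05 and 0.05 m and z of die1 in the frame of tray between 0.008 and 0.05 m and x of die2 in the frame of tray between -0.066 and 0.068 m and y of die2 in the frame of tray between -0.05 and 0.05 m and z of die2 in the frame of tray between 0.008 and 0.05 m and x of die3 in the frame of tray between -0.066 and 0.068 m and y of die3 in the frame of tray between -0.05 and 0.05 m and z of die3 in the frame of tray between 0.008 and 0.05 m), for 0.1 s.
2. still hooked and bearing on the rim, the tray is swung up to more than 40 degrees (x of tray_lip in the frame of bin between -0.097 and 0.097 m and y of tray_lip in the frame of bin between -0.077 and 0.077 m and (x of tray_heel in the frame of bin above 0.095 m or x of tray_heel in the frame of bin below -0.095 m or y of tray_heel in the frame of bin above 0.075 m or y of tray_heel in the frame of bin below -0.075 m) and contact force between tray and bin above 0.3 N and angle between tray's own z axis and vertical above 0.7 rad and z of tray_lip in the frame of bin below 0.095 m), for 0.1 s.
At the end, for the whole second after the job is handed in: All four dies lie inside the bin below its rim; the tray stands upright (within 3 degrees), at rest and released, on the mat with its centre within 60 mm of the mat's; the bin is upright and within 40 mm of its start; the bystanders stand upright within 30 mm of their starts (x of die0 in the frame of bin between -0.097 and 0.097 m and y of die0 in the frame of bin between -0.077 and 0.077 m and z of die0 in the frame of bin between 0 and 0.08 m and x of die1 in the frame of bin between -0.097 and 0.097 m and y of die1 in the frame of bin between -0.077 and 0.077 m and z of die1 in the frame of bin between 0 and 0.08 m and x of die2 in the frame of bin between -0.097 and 0.097 m and y of die2 in the frame of bin between -0.077 and 0.077 m and z of die2 in the frame of bin between 0 and 0.08 m and x of die3 in the frame of bin between -0.097 and 0.097 m and y of die3 in the frame of bin between -0.077 and 0.077 m and z of die3 in the frame of bin between 0 and 0.08 m and horizontal distance between tray and mat below 0.06 m and angle between each of tray, bin's own z axis and vertical below 0.06 rad and height (world z) of tray below 0.008 m and linear speed of tray below 0.02 m/s and distance of bin from where it was at the start of the episode below 0.04 m and distance of each of articulator, burner, bottle, bowl from where it was at the start of the episode below 0.03 m and angle between each of articulator, burner, bottle, bowl's own z axis and vertical below 0.15 rad); the robot touches nothing.
It fails at once if the articulator, burner, bottle or bowl is knocked over or moved 30 mm (distance of any of articulator, burner, bottle, bowl from where it was at the start of the episode above 0.03 m or angle between any of articulator, burner, bottle, bowl's own z axis and vertical above 0.3 rad).
It fails at once if the bin is shoved 40 mm or tipped (distance of bin from where it was at the start of the episode above 0.04 m or angle between bin's own z axis and vertical above 0.3 rad).
It fails at once if a die is spilled on the bench ((height (world z) of die0 below 0.012 m and (x of die0 in the frame of bin above 0.11 m or x of die0 in the frame of bin below -0.11 m or y of die0 in the frame of bin above 0.09 m or y of die0 in the frame of bin below -0.09 m)) or (height (world z) of die1 below 0.012 m and (x of die1 in the frame of bin above 0.11 m or x of die1 in the frame of bin below -0.11 m or y of die1 in the frame of bin above 0.09 m or y of die1 in the frame of bin below -0.09 m)) or (height (world z) of die2 below 0.012 m and (x of die2 in the frame of bin above 0.11 m or x of die2 in the frame of bin below -0.11 m or y of die2 in the frame of bin above 0.09 m or y of die2 in the frame of bin below -0.09 m)) or (height (world z) of die3 below 0.012 m and (x of die3 in the frame of bin above 0.11 m or x of die3 in the frame of bin below -0.11 m or y of die3 in the frame of bin above 0.09 m or y of die3 in the frame of bin below -0.09 m))).
It also fails if it takes over 72 s, if anything falls off the work surface, if the arm or the gripper's body presses on something with over 40 N, if the wrist force passes 120 N, or if a joint passes its speed limit or range.

## Working session

There is one attempt and no reset: what is moved stays moved. The work goes in short steps, each a Python script; the robot and the scene stay as the last script left them, time stands still between calls to the robot, and variables do not carry over. Pictures are saved under pics/ and viewed, at most 10 in all, crops included, and the job is handed in when it is done.

```bash
mkdir -p pics; ls
python3 - <<'E'
from station import arm,snapshot,camera_info
import cv2,numpy as np
for n in ("top","side"):
    cv2.imwrite(f"pics/{n}0.png",snapshot(n)); i=camera_info(n); print(n,i)
print(camera_info("wrist"),arm.read_tool_pos(),arm.read_eef_rot(),arm.read_time())
E
```

```text
pics
top {'fx': 359.90197301733457, 'fy': 359.90197301733457, 'cx': 251.34033965230498, 'cy': 192.58098368174677, 'dist_coeffs': array([-0.0886566,  0.       ,  0.       ,  0.       ,  0.       ]), 'R': array([[-0.01994643, -0.99975228, -0.00987523],
       [-0.98703789,  0.02126402, -0.15907247],
       [ 0.15924305,  0.0065743 , -0.98721752]]), 't': array([0.02863364, 0.59778102, 1.01027918])}
side {'fx': 435.24627613421006, 'fy': 435.24627613421006, 'cx': 255.2759373969864, 'cy': 191.19655743030071, 'dist_coeffs': array([0.03027704, 0.        , 0.        , 0.        , 0.        ]), 'R': array([[-0.82778059, -0.56088416,  0.01372057],
       [-0.4296884 ,  0.61805141, -0.65831628],
       [ 0.36075916, -0.55083701, -0.75261638]]), 't': array([0.48787981, 0.2984029 , 1.10182803])}
{'fx': 337.63095714553975, 'fy': 337.63095714553975, 'cx': 256.16891366074987, 'cy': 186.65878737200228, 'dist_coeffs': array([0.00846971, 0.        , 0.        , 0.        , 0.        ]), 'T_tool_cam': array([[-3.63364446e-04, -9.62843566e-01, -2.70059504e-01,
         6.87396053e-02],
       [ 9.99999660e-01, -5.49676538e-04,  6.14265348e-04,
         8.48349970e-04],
       [-7.39886811e-04, -2.70059189e-01,  9.62843438e-01,
        -7.00245785e-02],
       [ 0.00000000e+00,  0.00000000e+00,  0.00000000e+00,
         1.00000000e+00]])} [ 0.18126154 -0.62366283  0.30283247] [ 9.90013780e-01  1.40965511e-01 -1.82652983e-04 -1.18578968e-03] 0.1
```

View pics/top0.png

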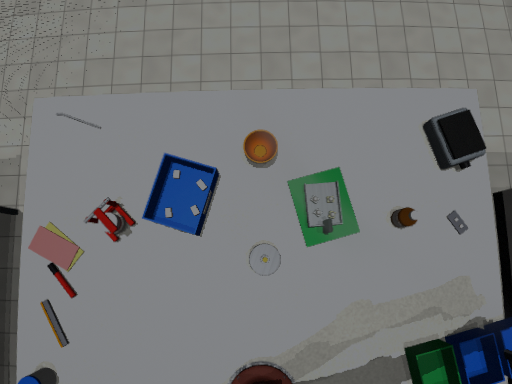

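View pics/side0.png

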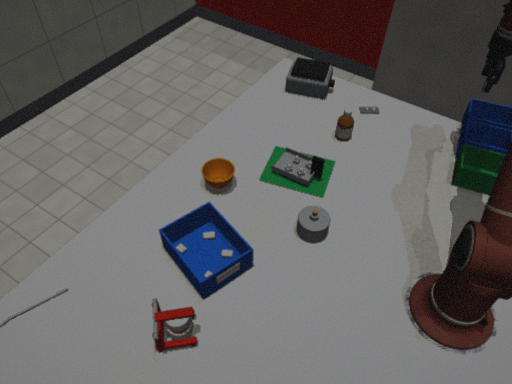

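The top view shows the bin at about (181,194), the mat at (323,206) with the tray on it (open edge up, handle at (327,228)), the burner at (264,259) and the bowl at (260,147). The articulator is at (113,218) and the bottle at (404,217). The side view confirms this layout.

```bash
cat > h.py <<'E'
from station import arm,snapshot,camera_info,ticket
import cv2,numpy as np
from scipy.spatial.transform import Rotation as Ro
def cam(name):
    i=camera_info(name)
    K=np.array([[i['fx'],0,i['cx']],[0,i['fy'],i['cy']],[0,0,1]])
    if name=='wrist':
        T=np.eye(4);T[:3,:3]=Ro.from_quat(arm.read_eef_rot()).as_matrix();T[:3,3]=arm.read_tool_pos()
        W=T@i['T_tool_cam'];return K,i['dist_coeffs'],W[:3,:3],W[:3,3]
    return K,i['dist_coeffs'],i['R'].T,-i['R'].T@i['t']
def rays(c,px):
    p=cv2.undistortPoints(np.array(px,float).reshape(-1,1,2),c[0],c[1]).reshape(-1,2)
    return np.c_[p,np.ones(len(p))]@c[2].T
def onplane(c,px,z):
    d=rays(c,px);return c[3]+d*((z-c[3][2])/d[:,2])[:,None]
def proj(c,X):
    R=c[2].T;return cv2.projectPoints(np.array(X,float).reshape(-1,1,3),cv2.Rodrigues(R)[0],-R@c[3],c[0],c[1])[0].reshape(-1,2)
def mask(im,lo,hi): return cv2.inRange(cv2.cvtColor(im,cv2.COLOR_BGR2HSV),lo,hi)
def big(m):
    m=cv2.morphologyEx(m,cv2.MORPH_CLOSE,np.ones((3,3)))
    return max(cv2.findContours(m,cv2.RETR_EXTERNAL,cv2.CHAIN_APPROX_NONE)[0],key=cv2.contourArea)
def rect(pts):
    "min-area rectangle in mm: centre, size, corners"
    r=cv2.minAreaRect((pts[:,:2]*1000).astype(np.float32));return r
def down(xdir):
    "tool pointing down, tool x along given azimuth (fingers close across it)"
    return (Ro.from_euler('z',xdir)*Ro.from_euler('x',np.pi)).as_quat()
E
python3 - <<'E'
from h import *
im=snapshot('top');c=cam('top');print('C',c[3])
im2=im.copy();im2[:, 240:][:] ; b=im.copy();b[:,240:]=0;b[300:]=0
k=big(mask(b,(105,120,40),(128,255,255)));print('bin',rect(onplane(c,k,.085)))
g=im.copy();g[:,:270]=0;g[270:]=0
k=big(mask(g,(45,80,40),(85,255,255)));print('mat',rect(onplane(c,k,.003)))
for n,px,z in (('burner',(264,259),.06),('bowl',(260,147),.06),('artic',(113,218),.05),('bottle',(404,217),.06),('handle',(327,227),.09),('trayfront',(320,183),.015)): print(n,onplane(c,[px],z)[0].round(3))
E
```

```text
C [0.42972372 0.00927344 1.09273857]
bin ((596.158935546875, 219.18878173828125), (165.72024536132812, 200.50794982910156), 72.04521179199219)
mat ((559.6435546875, -201.29983520507812), (209.23216247558594, 169.5984344482422), 14.578901290893555)
burner [ 0.405 -0.016  0.06 ]
bowl [ 0.733 -0.012  0.06 ]
artic [0.531 0.426 0.05 ]
bottle [ 0.515 -0.427  0.06 ]
handle [ 0.49  -0.193  0.09 ]
trayfront [ 0.629 -0.194  0.015]
```

Run:
```python
from h import *
for n,x,y in (('bin',.55,.20),('tray',.53,-.2)):
    arm.movep([x,y,.34],down(0.)); arm.pause(.3)
    c=cam('wrist');im=snapshot('wrist');cv2.imwrite(f'pics/w_{n}.png',im);np.save(f'{n}_c.npy',np.array(c,dtype=object),allow_pickle=True)
    print(n,arm.read_tool_pos(),c[3],arm.read_joint_positions().round(2) if hasattr(arm.read_joint_positions(),'round') else arm.read_joint_positions(),arm.read_time())
```

```text
bin [0.55006418 0.19985442 0.33996409] [0.61905919 0.19904942 0.40999479] [-0.09  0.52 -0.47  1.56  0.25  1.13 -2.19] 3.6583
tray [ 0.53023438 -0.19939783  0.34003554] [ 0.59924668 -0.19976605  0.41006528] [ 0.62  0.48 -0.46  1.61  0.23  1.1  -1.47] 5.4917
```

View pics/w_bin.png

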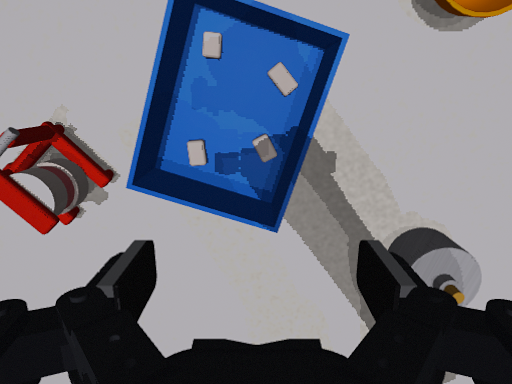

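View pics/w_tray.png

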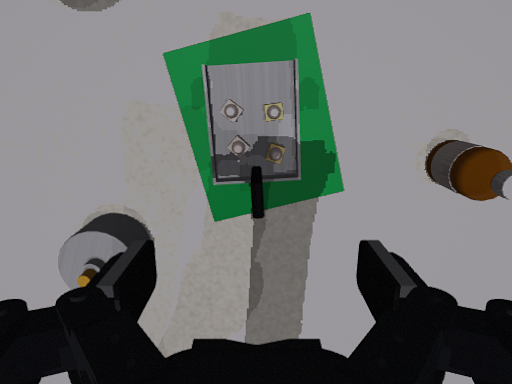

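The bin view shows its rim, with the right-hand side running from (348,36) to (276,232) and the lower-left corner at (128,187). In the tray view the wall tops are at (204,66), (297,60), (300,179) and (214,183), and the handle top runs from about (257,168) down to (257,217).

Run:
```python
from h import *
c=np.load('bin_c.npy',allow_pickle=True);im=cv2.imread('pics/w_bin.png')
b=im.copy();b[245:]=0
k=big(mask(b,(105,120,30),(128,255,255)));h=cv2.approxPolyDP(k,6,True).reshape(-1,2);print('approx',h.tolist())
P=onplane(c,[(348,36),(276,232),(128,187)],.085);print('bin corners',P[:,:2].round(4).tolist())
e=P[0]-P[1];f=P[2]-P[1];print('len',np.linalg.norm(e),np.linalg.norm(f),'az',np.degrees(np.arctan2(e[1],e[0])),np.degrees(np.arctan2(f[1],f[0])),'centre',(P[0]+P[2])[:2]/2)
# contour points along the right side, line fit
K=k.reshape(-1,2).astype(float);a,bb=np.array([348,36.]),np.array([276,232.]);u=(bb-a)/np.linalg.norm(bb-a)
t=(K-a)@u;d=abs((K-a)@[-u[1],u[0]]);s=K[(t>15)&(t<190)&(d<4)]
Q=onplane(c,s,.085);l=cv2.fitLine((Q[:,:2]*1000).astype(np.float32),cv2.DIST_HUBER,0,.01,.01).ravel();print('side line',l,np.degrees(np.arctan2(l[1],l[0])),len(s))
c=np.load('tray_c.npy',allow_pickle=True);im=cv2.imread('pics/w_tray.png')
W=onplane(c,[(204,66),(297,60),(300,179),(214,183)],.037)
print('walls',W[:,:2].round(4).tolist())
ax=(W[0]+W[1]-W[2]-W[3])/2;print('len',np.linalg.norm(ax[:2]),np.linalg.norm(W[0]-W[1]),np.linalg.norm(W[2]-W[3]),'yaw',np.degrees(np.arctan2(ax[1],ax[0])),'sides',[np.degrees(np.arctan2(*(v[1::-1]))) for v in (W[0]-W[3],W[1]-W[2])],'ctr',W.mean(0))
m=mask(im,(0,0,0),(179,255,45));m[:150]=0;m[226:]=0;m[:,:240]=0;m[:,275:]=0
k=big(m);print('handle px',cv2.boundingRect(k),[ (y,np.flatnonzero(m[y])[[0,-1]].tolist()) for y in range(160,222,5) if m[y].any()])
b=im.copy();k=big(mask(b,(45,80,30),(85,255,255)));print('mat',rect(onplane(c,k,.003)))
```

```text
approx [[168, 0], [126, 187], [276, 232], [349, 34], [256, 0]]
bin corners [[0.6667, 0.1172], [0.4791, 0.1782], [0.5278, 0.3268]]
len 0.19728400284095515 0.15629859541149932 az -18.00994071371993 71.84237639295097 centre [0.5972176  0.22199861]
side line [ 9.5177746e-01 -3.0678931e-01  5.7999554e+02  1.4532233e+02] -17.865845 164
walls [[0.6252, -0.1457], [0.6312, -0.2423], [0.5039, -0.2501], [0.4991, -0.1519]]
len 0.1269614628320256 0.09687610555295599 0.09831798469818316 yaw 3.1669035740176557 sides [np.float64(2.839912179185711), np.float64(3.4906832020124305)] ctr [ 0.56484692 -0.19750617  0.037     ]
handle px (240, 166, 35, 53) [(170, [251, 261]), (175, [251, 274]), (180, [240, 262]), (185, [249, 262]), (190, [251, 262]), (195, [252, 263]), (200, [252, 263]), (205, [252, 263]), (210, [252, 263]), (215, [253, 263])]
mat ((560.95166015625, -202.23004150390625), (209.12557983398438, 169.21131896972656), 14.337885856628418)
```

```bash
python3 -c "
import cv2;im=cv2.imread('pics/w_tray.png')[40:225,190:320];cv2.imwrite('pics/c.png',cv2.resize(im,None,fx=3,fy=3,interpolation=0))"
```

```text
(no output)
```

View pics/c.png

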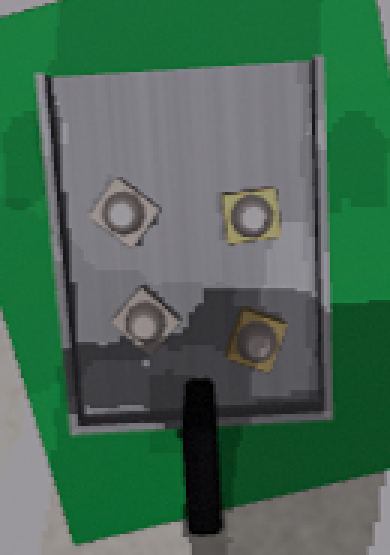

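```bash
cat > plan.py <<'E'
from h import *
C=np.array([.597,.2215]);PSI=np.radians(72.1);S=.048
T0=np.array([.565,-.1975,.003]);Y0=np.radians(3.0)   # tray at start
MAT=np.array([.5610,-.2022,.003])
n=np.array([np.cos(PSI),np.sin(PSI)]);E=np.r_[C-.075*n,.085]
def tool(O,yaw,th,lam,flip=0):
    "TCP pose that holds the tray at origin O, yaw, nose-down tilt th"
    R=Ro.from_euler('z',yaw)*Ro.from_euler('y',th)
    q=R*Ro.from_euler('y',lam)*Ro.from_euler('x',np.pi)*Ro.from_euler('z',np.pi*flip)
    return O+R.apply([-.069,0,.070])-.054*q.apply([0,0,1]),q.as_quat()
def hook(th,dz=0.,dn=0.):
    R=Ro.from_euler('z',PSI)*Ro.from_euler('y',th)
    return E+np.r_[dn*n,dz]-R.apply([S,0,.012])
E
python3 - <<'E'
from plan import *
c=np.load('tray_c.npy',allow_pickle=True)
print('handle rear top',onplane(c,[(258,217.5)],.095),'exp',T0+Ro.from_euler('z',Y0).apply([-.088,0,.092]))
Z=np.array([0,0,.11])
for flip in (0,1):
  for lam in np.radians([-50,-40,-30,-20,-10,0]):
    out=[]
    for n_,a in [('pick',(T0,Y0,0)),('lift',(T0+Z,Y0,0)),('pre',(hook(0,.04),PSI,0))]+[(str(t),(hook(np.radians(t)),PSI,np.radians(t))) for t in (0,15,30,40,50,55)]:
        j=arm.ik(*tool(*a,lam,flip)); out.append(None if j is None else np.round(j,2).tolist())
    print(flip,round(np.degrees(lam)),[i for i,o in enumerate(out) if o is None], out[1],out[3],out[7])
E
```

```text
handle rear top [[ 0.47915163 -0.20194612  0.095     ]] exp [ 0.4771206  -0.20210556  0.095     ]
0 -50 [0] [1.0, 0.58, -0.59, 2.41, 3.52, 0.53, 1.84] [0.96, 1.02, -1.12, 2.02, 0.04, 0.36, -0.15] [0.2, 0.64, -0.74, 1.68, 0.49, 1.02, -1.02]
0 -40 [] [0.96, 0.51, -0.59, 2.31, 3.51, 0.22, 1.75] [0.86, 0.9, -1.05, 2.01, 0.17, 0.41, -0.36] [0.09, 0.67, -0.7, 1.61, 0.57, 1.2, -1.1]
0 -30 [] [0.89, 0.48, -0.57, 2.19, 0.21, 0.07, -1.29] [0.73, 0.78, -0.94, 1.98, 0.24, 0.47, -0.5] [-0.01, 0.72, -0.66, 1.54, 0.64, 1.37, -1.16]
0 -20 [] [0.78, 0.47, -0.5, 2.08, 0.25, 0.33, -1.37] [0.58, 0.7, -0.81, 1.95, 0.31, 0.55, -0.63] [-0.11, 0.77, -0.61, 1.47, 0.69, 1.53, -1.19]
0 -10 [] [0.7, 0.5, -0.46, 1.95, 0.28, 0.58, -1.43] [0.43, 0.66, -0.72, 1.9, 0.43, 0.67, -0.8] [-0.19, 0.83, -0.56, 1.4, 0.74, 1.69, -1.21]
0 0 [] [0.63, 0.55, -0.43, 1.83, 0.3, 0.83, -1.47] [0.31, 0.66, -0.66, 1.86, 0.55, 0.81, -0.95] [-0.26, 0.9, -0.51, 1.35, 0.78, 1.83, -1.22]
1 -50 [0] [1.31, 0.8, -1.15, 2.4, 2.71, 0.52, -0.42] [0.65, 0.77, -0.53, 2.03, -1.01, 0.62, -2.29] [0.38, 0.8, -1.15, 1.67, 0.78, 1.2, 1.87]
1 -40 [] [1.27, 0.71, -1.14, 2.3, 2.14, 0.36, 0.03] [0.53, 0.69, -0.46, 2.01, -0.85, 0.56, -2.53] [0.28, 0.84, -1.15, 1.6, 0.85, 1.41, 1.8]
1 -30 [] [1.23, 0.69, -1.15, 2.19, 1.41, 0.43, 0.69] [0.39, 0.62, -0.35, 1.99, -0.64, 0.54, -2.79] [0.19, 0.9, -1.15, 1.53, 0.91, 1.62, 1.75]
1 -20 [] [1.16, 0.69, -1.15, 2.07, 1.04, 0.62, 1.02] [-0.18, 0.6, 0.37, 1.97, -0.87, 0.74, -2.63] [0.11, 0.97, -1.15, 1.46, 0.96, 1.82, 1.71]
1 -10 [] [1.09, 0.73, -1.15, 1.94, 0.88, 0.86, 1.14] [-0.5, 0.68, 0.75, 1.93, -0.87, 0.85, -2.68] [-0.02, 0.96, -0.96, 1.4, 0.93, 1.89, 1.76]
1 0 [] [1.01, 0.78, -1.15, 1.82, 0.81, 1.1, 1.18] [-0.67, 0.76, 0.94, 1.89, -0.78, 0.91, -2.8] [-0.15, 0.97, -0.77, 1.34, 0.9, 1.96, 1.81]
```

```bash
sed -i 's/\.565,-\.1975/.566,-.1977/' plan.py; echo "LAM=np.radians(-15)" >>plan.py
python3 - <<'E'
from plan import *
p,q=tool(T0,Y0,0,LAM)
arm.movep(p+[0,0,.09],q); arm.line_to(p,.1); arm.pause(.2)
arm.move_gripper(0,100); arm.pause(.2); print('open',arm.read_opening(),arm.read_finger_force(),'F',arm.read_ft_force(),arm.read_tool_pos()-p)
arm.line_to(p+[0,0,.02],.05); print('F',arm.read_ft_force(),arm.read_wrist_torque())
arm.line_to(p+[0,0,.12],.1); arm.pause(.2); print('F',arm.read_ft_force(),arm.read_wrist_torque(),arm.read_time())
cv2.imwrite('pics/s1.png',snapshot('side')[60:300,180:440]);cv2.imwrite('pics/w1.png',snapshot('wrist'))
im=np.hstack([cv2.resize(cv2.imread('pics/s1.png'),(416,384)),cv2.imread('pics/w1.png')[:,70:450]]);cv2.imwrite('pics/pick.png',im)
E
```

```text
open 0.1254396044153342 97.51333594322205 F [-0.76361455  1.80539911  2.01397035] [1.30145103e-05 3.84422128e-04 9.88714167e-05]
F [ 0.03046712  0.35914998 -4.97506713] [-0.04841793  0.70147092 -0.01066983]
F [-0.30713047 -0.54648372 -4.06537652] [-0.04113497  0.67269711 -0.02370462] 10.2083
```

View pics/pick.png

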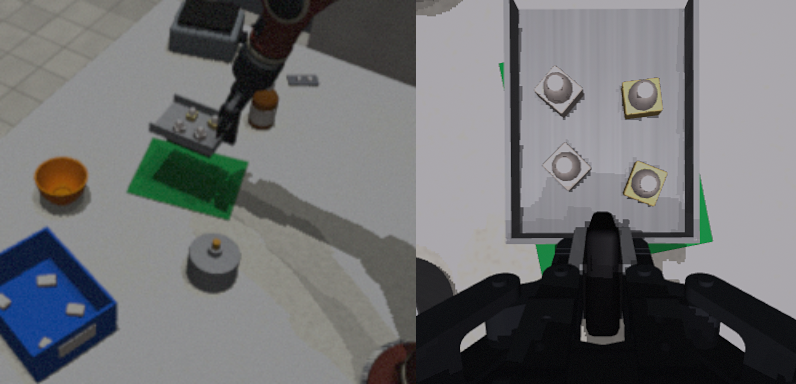

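The tray hangs level from the grip with all four dies on it. In the wrist image the rear wall corners are at (161,242) and (351,240), and the floor's front edge is at row 10.

Run:
```python
from plan import *
O=T0+[0,0,.12];c=cam('wrist');R=Ro.from_euler('z',Y0)
print('exp rear corners',proj(c,O+R.apply([[-.065,.0515,.034],[-.065,-.0515,.034],[.065,.05,.015],[.065,-.05,.015]])).round(1).tolist())
p,q=tool(hook(0,.05),PSI,0,LAM)
mid=(arm.read_tool_pos()+p)/2
arm.line_to(p,.12,q); arm.pause(.2)
p,q=tool(hook(0,.012),PSI,0,LAM); arm.line_to(p,.06,q); arm.pause(.2)
print('F',arm.read_ft_force(),arm.read_wrist_torque(),arm.read_time())
cv2.imwrite('pics/hs.png',snapshot('side')[130:330,110:370]);cv2.imwrite('pics/hw.png',snapshot('wrist'))
im=np.hstack([cv2.resize(cv2.imread('pics/hs.png'),(416,384)),cv2.imread('pics/hw.png')[:,70:450]]);cv2.imwrite('pics/hook.png',im)
```

```text
exp rear corners [[154.4, 242.0], [355.1, 241.9], [166.1, 6.0], [343.6, 6.0]]
F [-0.24072401  0.22111288 -3.78146005] [-0.68732536  0.2588476  -0.0041067 ] 13.5833
```

View pics/hook.png

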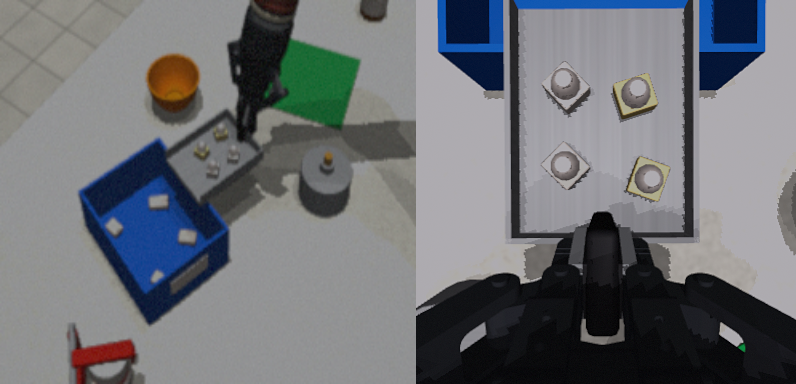

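The tray front is above the rim: in the wrist image the rim's outer edge lies at about row 52 on both sides of the tray. I'll check this against the plan, then lower onto the rim.

Run:
```python
from plan import *
c=cam('wrist');O=hook(0,.012)
for px in [(110,52),(145,52),(365,52),(405,52)]:
    X=onplane(c,[px],.085)[0]; print('rim outer in tray',(Ro.from_euler('z',-PSI).apply(X-O)*1000).round(1))
F0=np.array(arm.read_ft_force())
for dz in np.arange(.010,-.0081,-.002):
    p,q=tool(hook(0,dz),PSI,0,LAM); arm.line_to(p,.04,q); arm.pause(.15)
    F=np.array(arm.read_ft_force())-F0; print(round(dz,3),F.round(2),np.array(arm.read_wrist_torque()).round(2))
    if F[2]>2.5: break
arm.pause(.3);print(np.array(arm.read_ft_force())-F0,arm.read_time())
cv2.imwrite('pics/hw2.png',snapshot('wrist'))
```

```text
rim outer in tray [44.2 88.2  0. ]
rim outer in tray [44.3 66.8  0. ]
rim outer in tray [ 44.2 -67.6   0. ]
rim outer in tray [ 44.1 -92.    0. ]
0.01 [0.33 0.7  0.08] [-0.68  0.24  0.02]
0.008 [ 0.98  0.44 -1.05] [-0.59  0.15 -0.05]
0.006 [ 0.84  0.72 -1.26] [-0.66  0.16 -0.06]
0.004 [ 1.12 -0.01 -0.32] [-0.62  0.24  0.02]
0.002 [-0.51  0.14 -0.75] [-0.69  0.19  0.02]
0.0 [ 1.31  0.77 -0.32] [-0.42  0.04 -0.06]
-0.002 [-1.   -2.92  8.02] [-0.37  0.25  0.17]
[-2.33483742 -3.53666114  9.92593254] 16.7833
```

Hooked: the contact force is about 9 N and the rim lies 1 mm from the planned spot. Next is the swing, with the force regulated as it goes.

Run:
```python
from plan import *
F0=-3.9; dz=-.0015
for t in list(range(4,53,4))+[54]:
    th=np.radians(t)
    p,q=tool(hook(th,dz),PSI,th,LAM); arm.line_to(p,.06,q); arm.pause(.05)
    for _ in range(3):
        f=np.array(arm.read_ft_force()); c=f[2]-F0
        if 3<c<14: break
        dz+= -.001 if c<=3 else .001
        p,q=tool(hook(th,dz),PSI,th,LAM); arm.line_to(p,.04,q); arm.pause(.05)
    print(t,round(dz,4),f.round(1),arm.read_time())
arm.pause(.5);print(arm.read_ft_force())
cv2.imwrite('pics/ds.png',snapshot('side')[130:330,110:370]);cv2.imwrite('pics/dt.png',snapshot('top')[110:290,80:380])
im=np.hstack([cv2.resize(cv2.imread('pics/ds.png'),(400,308)),cv2.resize(cv2.imread('pics/dt.png'),(400,308))]);cv2.imwrite('pics/dump.png',im)
```

```text
4 -0.0025 [-1.7  1.6  1.2] 17.5417
8 -0.0035 [-2.6 -1.4  2.3] 18.2417
12 -0.0035 [ 0.1  2.4 -0.8] 18.6417
16 -0.0045 [-2.3 -0.1  1.1] 19.3417
20 -0.0055 [-0.4  1.5  0.4] 20.0417
24 -0.0065 [-1.3  4.1  2.5] 20.7417
28 -0.0075 [-1.1  2.7  2. ] 21.4417
32 -0.0085 [-0.9  2.   0.9] 22.1417
36 -0.0095 [0.5 3.  0.5] 22.8417
40 -0.0105 [-0.9  4.6  1.6] 23.5417
44 -0.0105 [ 0.4  4.8 -0.4] 23.9417
48 -0.0115 [0.5 4.7 3.9] 24.6417
52 -0.0115 [1.2 5.4 0.4] 25.0417
54 -0.0115 [0.2 4.7 0.4] 25.3417
[ 1.17951164  4.805439   -1.34657546]
```

View pics/dump.png

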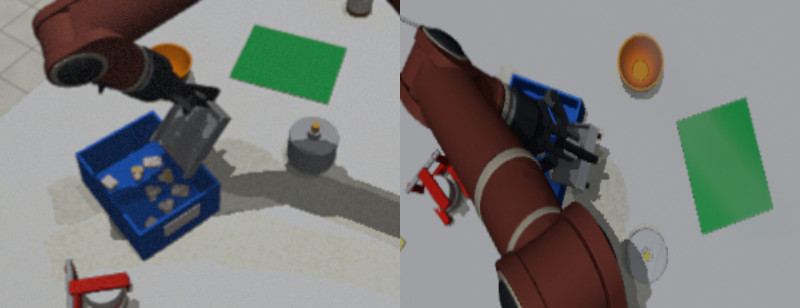

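All four dies appear to be in the bin. Pressing straight down also slid the tray forward on the rim, so I'll back it along its own floor, press along the floor's normal, tilt a little more and confirm contact.

Run:
```python
from plan import *
F0=np.array([0,0,-2.9])
def go(t,pn,v=.04):
    th=np.radians(t); p,q=tool(hook(th,-pn*np.cos(th),-pn*np.sin(th)),PSI,th,LAM); arm.line_to(p,v,q); arm.pause(.15)
    f=np.array(arm.read_ft_force())-F0; N=f@np.r_[np.sin(th)*n,np.cos(th)]; print(t,round(pn,4),f.round(1),'N',round(N,1)); return N
pn=.0068; N=go(54,pn)
for t in (54,57,60):
    for _ in range(5):
        N=go(t,pn)
        if N>3: break
        pn+=.0015
arm.pause(.3); print(arm.read_time())
c=cam('wrist'); cv2.imwrite('pics/t60.png',snapshot('wrist'));s=snapshot('side');cv2.imwrite('pics/t60s.png',s)
th=np.radians(60);R=Ro.from_euler('z',PSI)*Ro.from_euler('y',th);O=hook(th,-pn*np.cos(th),-pn*np.sin(th))
print('exp front edge px',proj(c,O+R.apply([[.065,.05,.015],[.065,-.05,.015]])).round(0).tolist())
cv2.imwrite('pics/t.png',np.hstack([cv2.imread('pics/t60.png')[:,70:450],cv2.resize(s[150:310,130:300],(408,384))]))
```

```text
54 0.0068 [0.2 2.9 5. ] N 5.3
54 0.0068 [0.8 1.6 3.8] N 3.7
57 0.0068 [-0.3  2.3 -0.5] N 1.5
57 0.0083 [1. 5. 3.] N 5.8
60 0.0083 [1.3 4.7 4.2] N 6.3
28.6083
exp front edge px [[166.0, 5.0], [343.0, 5.0]]
```

View pics/t.png

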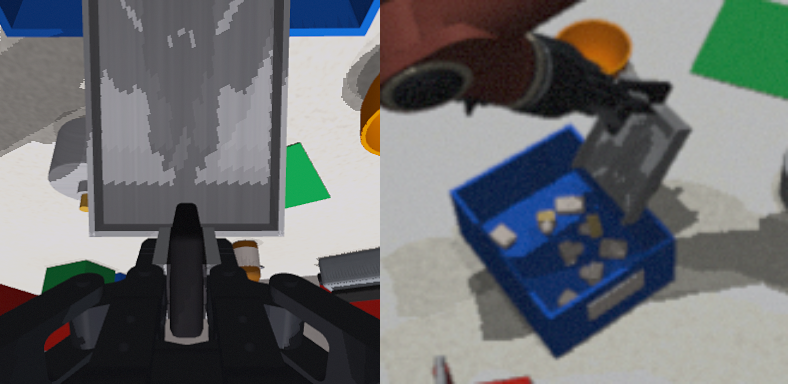

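The tray is empty at about 55° and hooked, and the dies are in the bin. It rotated about 4.5° nose-up in the grip, which I'll compensate when placing.

Run:
```python
from plan import *
L=LAM+.078
p=np.array(arm.read_tool_pos()); arm.line_to(p+[0,0,.06],.06)
for t in (38,18,0):
    th=np.radians(t); p,q=tool(hook(th,.06),PSI,th,L); arm.line_to(p,.12,q)
D=MAT.copy()
p,q=tool(D+[0,0,.12],Y0,0,L); arm.line_to(p,.15,q)
p,q=tool(D+[0,0,.012],Y0,0,L); arm.line_to(p,.08,q); arm.pause(.3)
f0=np.array(arm.read_ft_force())[2]
for dz in np.arange(.009,-.0041,-.0015):
    p,q=tool(D+[0,0,dz],Y0,0,L); arm.line_to(p,.03,q); arm.pause(.15)
    f=np.array(arm.read_ft_force()); print(round(dz,4),(f).round(2),np.array(arm.read_wrist_torque()).round(2))
    if f[2]-f0>3: break
arm.move_gripper(.45); arm.pause(.3); print('released',arm.read_finger_force(),arm.read_ft_force(),arm.read_opening())
p=np.array(arm.read_tool_pos());arm.line_to(p+[0,0,.1],.08); arm.pause(.2)
arm.movep([.45,-.12,.34],down(0.)); arm.pause(.3); print(arm.read_time())
im=snapshot('side');w=snapshot('wrist');np.save('e_c.npy',np.array(cam('wrist'),dtype=object),allow_pickle=True);cv2.imwrite('pics/ew.png',w)
cv2.imwrite('pics/end.png',np.hstack([cv2.resize(im[120:320,120:360],(400,333)),cv2.resize(w,(400,333))]))
```

```text
0.009 [ 0.12 -0.01 -3.2 ] [-0.02  0.44 -0.01]
0.0075 [-0.24 -0.16 -4.28] [-0.08  0.49 -0.03]
0.006 [ 0.35  1.45 -3.52] [-0.04  0.45  0.01]
0.0045 [ 0.27 -0.26 -2.81] [-0.06  0.41  0.03]
0.003 [-1.22  0.1  -3.56] [0.   0.45 0.02]
0.0015 [-0.14 -0.33 -3.37] [-0.07  0.4  -0.02]
0.0 [-0.74  0.14  1.82] [-0.02  0.31 -0.01]
released 0.0 [-0.22982697  0.42929678  0.12965716] 0.45125009858739806
41.2917
```

View pics/end.png

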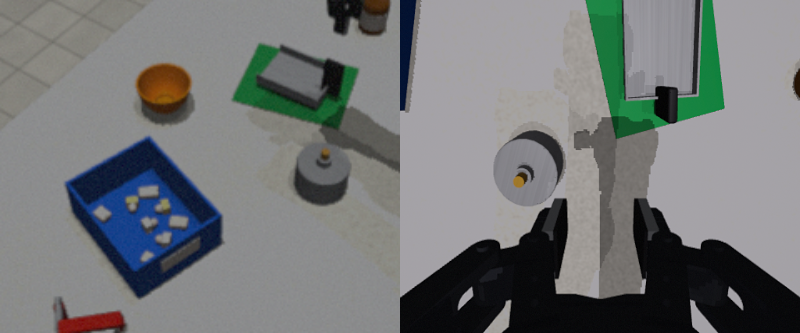

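The tray stands upright and empty on the mat, released. The bin holds four flat bits and four dies, and the bystanders look unmoved.

```bash
python3 -c "
from station import ticket;print(ticket.finish_job())"
```

```text
the job is handed in; nothing more can be done
None
```

The job is handed in: the camera shows all four dies in the bin and the empty tray upright and released on the green mat, finished at about 41 s, but no verdict came back so I can't confirm it passed.

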